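# Close the lid of the sample-measuring electronics box

### The job

The loose white cover of the open black electronics box has been pushed under the low blue bench shelf. Pull it by its red lip right out from under the shelf until no part of it is beneath, leave it lying flat on the bench and let go; then take it by the black handle, carry it to the box and seat it fully home, flat on the rim, with both steel pins through its two holes. Leave the two rock cubes and the clear specimen case where they are.

Things in the scene. Friction and masses are not known exactly. Their poses are not given: they have to be found in the camera images.
- cover: Loose white cover plate, 230 x 124 x 5 mm, about 0.3 kg. Origin: centre of its underside; x along its length, y across, z up. Red pull lip at its -x end, black handle on its middle, two 12 mm through holes near its +y long edge (x = +85 and -85, y = +40 mm). Starts flat on the bench, handle up, its -x end sticking out of the shelf's front, the handle under the shelf.
- handle: The black bow handle fixed on the cover: a level bar 60 mm long along the cover's x, 12 mm wide, 12 mm high, on two posts 12 mm square at its ends (open 36 mm between them). The bar spans 29 to 41 mm above the cover's underside. Origin: on the plate's upper face at its centre, 5 mm above the underside.
- grip (a point): Centre of the handle's bar: 35 mm above the cover's underside, over its centre.
- lip (a point): Middle of the top edge of the red pull lip, 30 mm above the cover's underside and 109 mm from its centre towards -x. The lip is an upright strip 10 mm thick (along cover x), 70 mm wide (along cover y), rising 25 mm above the plate's upper face.
- hole0 (a point): Centre, at the underside, of the cover's hole at x = +85, y = +40 mm (12 mm across); goes over pin0.
- hole1 (a point): Centre, at the underside, of the cover's hole at x = -85, y = +40 mm (12 mm across); goes over pin1.
- box: Fixed open-topped black electronics box, 236 x 130 x 60 mm, walls 8 mm, circuit parts inside below the rim. Origin: centre of its underside on the bench; x along its length (two black rubber cable glands on its +x end), y across. Two steel pins stand near its +y long side.
- box_rim (a point): Centre of the box's rim plane, 60 mm above the bench; where the underside centre of the seated cover belongs, with the cover's axes along the box's.
- pin0 (a point): Foot of the pin at box x = +85, y = +40 mm, at rim height. Pin: 8 mm thick, rising 14 mm above the rim, the upper 7 mm tapering to 4 mm.
- pin1 (a point): Foot of the same kind of pin at box x = -85, y = +40 mm.
- shelf: Fixed low shelf: blue board 220 x 220 x 12 mm, underside 58 and top 70 mm above the bench, on side panels 10 mm thick (200 mm clear between them), open at front and back; a readout instrument 90 x 170 x 45 mm is fixed on its rear part. Origin: on the bench, 45 mm in front of the middle of its front edge; x points inwards under the shelf, y to its left.
- shelf_edge (a point): Middle of the shelf board's lower front edge, 58 mm above the bench; axes as the shelf's (-x points out of the shelf).
- rock_a: Loose reddish rock sample cube, 24 x 24 x 22 mm, on the shelf top. Origin: centre of its underside. Leave alone.
- rock_b: Loose grey rock sample cube, 24 x 24 x 22 mm, on the shelf top. Origin: centre of its underside. Leave alone.
- case: Loose clear (pale, closed) plastic specimen case, 89 x 59 x 34 mm, on the bench between box and shelf. Origin: centre of its underside. Leave alone.

How it is judged:
On the way, in this order (a step that is already met when the one before it is completed fails the run):
1. the cover lies flat on the bench, let go, wholly out from under the shelf (x of grip in the frame of shelf_edge below -0.105 m and height (world z) of cover below 0.004 m and angle between cover's own z axis and vertical below 0.05 rad and linear speed of cover below 0.01 m/s and contact force between the fingers and cover below 0.2 N), for 0.2 s.
2. the cover is lifted clear of the bench by its black handle (height (world z) of cover above 0.05 m and contact force between the fingers and handle above 0.5 N), for 0.2 s.
At the end, for the whole second after the job is handed in: The cover lies at rest on the box: its underside within 3 mm of the rim's height, level within 2 degrees, each hole centre within 6 mm of its own pin; the rock cubes and the case within 30 mm of where they began (z of cover in the frame of box_rim between -0.003 and 0.003 m and horizontal distance between hole0 and pin0 below 0.006 m and horizontal distance between hole1 and pin1 below 0.006 m and angle between cover's own z axis and vertical below 0.035 rad and linear speed of cover below 0.01 m/s and distance of each of rock_a, rock_b, case from where it was at the start of the episode below 0.03 m); the robot touches nothing.
It fails at once if a rock cube or the specimen case is moved by more than 30 mm (distance of any of rock_a, rock_b, case from where it was at the start of the episode above 0.03 m).
It also fails if it takes over 54 s, if anything falls off the work surface, if the arm or the gripper's body presses on something with over 40 N, if the wrist force passes 120 N, or if a joint passes its speed limit or range.

### The arm

A 7-joint arm with a two-finger parallel gripper is mounted at the origin on the work surface. World frame = base frame: x ahead of the robot, y to its left, z up, the work surface at z = 0. Lengths are in m, angles in rad, forces in N, time in s.
With the tool pointing down it reaches from about 0.425 to 0.825 m from the base axis. Payload 3.6 kg.
Tool frame: the origin (TCP) lies at the very end of the fingers, on their centre line; the grasp point (between the pads) lies 19 mm behind it; z points along the fingers, y is the line along which they close (so a half turn about z gives the same grasp; the last joint's range is limited). The gripper opens to 93 mm and grips with 3 to 60 N. Pads are 15 mm wide; open, the fingers measure 128 mm over their backs; the gripper's body (75 mm by 188 mm) begins 65 mm behind the grasp point.
Start: joints at [-1.139, 0.615, -0.013, 1.423, 0.008, 1.103, -0.04], TCP at [0.288, 0.583, 0.219] pointing down, gripper open.
Joint ranges: [-3.12, 3.12], [-0.3, 2.06], [-1.34, 1.32], [0.26, 2.42], [-1.36, 4.5], [0.01, 1.98], [-2.84, 2.84]. Speed limits (rad/s): [2.79, 2.79, 3.14, 3.14, 3.14, 3.14, 3.14].

### API

Orientations are given as a unit quaternion [x, y, z, w].
In Python, from rig import manip gives the robot as it stands. The module is installed in compiled form; this text tells all that it offers.
- The arm moves only by the tool play_rows, never from a script. Its argument "motion" is a list that holds one entry, the list of rows, each a list of 7 numbers: the shift along the tool's x, y, z in units of 500 mm (1.0 is 500 mm), then the turn, a rotation vector about the tool's x, y, z in units of 180 degrees (1.0 is 180 degrees), then the closure, from 0 (fully open) to 1 (shut). In form: [[[dx, dy, dz, rx, ry, rz, hand], ...]]. A call has exactly 10 rows; each row is the pose to reach, as a shift and turn from the pose commanded when the call began, along the tool's axes at that moment, turning the shorter way round; what a row does not reach only later rows make up. A row lasts 1/10 s, in which the tool goes at most 50 mm and 8.59 degrees, less where a joint would pass 70% of its speed; a pose out of reach is approached as far as the arm can. A call with a number of a shift or a turn outside -1 to 1 is refused whole. A call with a gripper value outside its range is refused whole. The fingers move at their own pace and stop on an object; "newtons" is the grip in N (left out, the last holds). Time passes only in rows, so rows that repeat a pose let the fingers close, or fill a call up. It gives the time, the measured TCP pose, the force, the opening and the grip force at its end, in the units of the state.
- manip.sense(): the state, without advancing time (a new reading comes with each control period).
- manip.snapshot(name): name is "scene" or "top" or "wrist"; returns a dict with "pixels" (400x640x3 uint8, red, green, blue), "mtx" (3x3 intrinsics, pixels), "view" (4x4, takes a point from world to camera coordinates); the wrist camera has in their place "mount" (4x4, takes a point from camera to tool coordinates, whose origin is the TCP and whose axes are the flange's). Camera axes: x right, y down, z forward; pixel columns grow to the right and rows downward; lengths in m; the calibration is good to about 2 mm. A picture is of the moment at which its call begins: read the wrist's pose just before it. There is no depth.
- manip.hand_in(): hands the job in; it is judged then, once.
Trained networks look in a picture, given as the dict that the camera call returned (one of the last four; its "shot" number tells which), for a name from the list of things; names that differ only in an ending like _2 or _b are one class to them, and where a whole thing is asked for, a point or a joint stands for the part that bears it (a point fixed in the world has none). Each returns a list of dicts, best first, with "conf" (0 to 1); they miss things now and then, are a little off and sometimes report something else, mostly with a low value. They report only what shows in the picture. A call takes as long as a camera call.
- manip.recognise(picture, name): "box" ([left, top, right, bottom] in pixels, round what is visible of it).
The state is a dict: "clock": time; "q": joint angles; "joint_vel": joint speeds; "effort": joint torques, N m; "tcp_pos": TCP position; "tool_rot": TCP orientation; "ft_force": force on the tool from outside, world axes, zero at the start; "torque": the same for the moment, N m; "gripper_width": finger opening in m; "gripper_force": force on a finger pad.
Only numpy, scipy, OpenCV 4.12 (cv2) and the standard library are available. Lean on these libraries where they do the work, as an engineer would, in place of code of your own. Each camera call takes 0.05 s, during which the arm holds its last target. There are 200 camera calls.

## Working session

There is one attempt and no reset: what is moved stays moved. The work goes in short steps, Python scripts to look and compute and a tool call to move; the robot and the scene stay as the last step left them, time stands still between calls to the robot, and variables do not carry over. Pictures are saved under pics/ and viewed, at most 10 in all, crops included, and the job is handed in when it is done.

Besides the shell and the picture viewer there is one more tool, called after ">>>" as name(argument=value, ...) on one line, values as JSON. play_rows: Moves the arm, as the interface text tells. Shifts and turns lie within -1 to 1; 1 stands for 500 mm of shift or 180 degrees of turn. Its arguments: {"type":"object","properties":{"motion":{"type":"array","items":{"type":"array","items":{"type":"array","items":{"type":"number"}}}},"newtons":{"type":"number"}},"required":["motion"]}

```bash
mkdir -p pics; python3 - <<'E'
from rig import manip
import cv2,numpy as np
print(manip.sense())
for n in ("scene","top"):
    s=manip.snapshot(n)
    cv2.imwrite(f"pics/{n}0.png",s["pixels"][:,:,::-1])
    print(n,s["mtx"].tolist(),np.round(s["view"],4).tolist())
    for o in ["cover","handle","lip","box","shelf","rock_a","case","pin0","hole0"]:
        try: print(o,[(np.round(d["box"]).tolist(),round(d["conf"],2)) for d in manip.recognise(s,o)[:3]])
        except Exception as e: print(o,e)
E
```

```text
{'clock': 0.0, 'q': array([-1.13850311,  0.6159324 , -0.01261125,  1.42488065,  0.00812185,
        1.10338867, -0.0403965 ]), 'joint_vel': array([ 0.00106513,  0.00293401, -0.00044313,  0.0027918 ,  0.00138889,
       -0.00040713,  0.00057539]), 'effort': array([ 3.46715515e-04, -4.58939731e+01,  2.09175115e-01, -1.65745926e+01,
       -6.10177475e-02,  2.04622565e-02,  2.43371014e-04]), 'tcp_pos': array([0.28751558, 0.58207846, 0.21747869]), 'tool_rot': array([ 2.27352995e-01,  9.73811573e-01, -1.25210774e-03, -2.62036117e-04]), 'ft_force': array([ 0.364385  , -0.39206166, -0.53958567]), 'torque': array([-0.02123758,  0.00503826,  0.01760134]), 'gripper_force': 0.0, 'gripper_width': 0.09282419010628531}
scene [[499.7009077632475, 0.0, 315.27446597406345], [0.0, 499.7009077632475, 202.40596914195854], [0.0, 0.0, 1.0]] [[-0.4796, 0.8772, -0.0229, 0.2692], [0.5444, 0.277, -0.7918, -0.2643], [-0.6882, -0.3922, -0.6104, 1.4583], [0.0, 0.0, 0.0, 1.0]]
cover [([401.0, 249.0, 466.0, 272.0], 0.95)]
handle [([438.0, 283.0, 462.0, 306.0], 0.72)]
lip []
box [([174.0, 138.0, 284.0, 225.0], 0.83
[... 475 characters left out ...]
.0279, -0.0258], [-0.9976, -0.0256, -0.0647, 0.5953], [0.0654, -0.0263, -0.9975, 1.1095], [0.0, 0.0, 0.0, 1.0]]
cover [([204.0, 174.0, 247.0, 205.0], 0.72)]
handle [([201.0, 172.0, 244.0, 202.0], 0.23)]
lip [([203.0, 172.0, 245.0, 201.0], 0.97), ([368.0, 165.0, 429.0, 260.0], 0.34)]
box [([363.0, 166.0, 432.0, 261.0], 0.58), ([202.0, 174.0, 248.0, 203.0], 0.26)]
shelf [([181.0, 89.0, 266.0, 175.0], 0.71)]
rock_a [([190.0, 139.0, 203.0, 153.0], 0.63), ([369.0, 163.0, 429.0, 260.0], 0.62), ([230.0, 154.0, 238.0, 162.0], 0.49)]
case [([301.0, 227.0, 328.0, 264.0], 0.96)]
pin0 [([367.0, 165.0, 431.0, 261.0], 0.88)]
hole0 [([201.0, 172.0, 246.0, 202.0], 0.81), ([181.0, 89.0, 269.0, 176.0], 0.46)]
```

```bash
python3 - <<'E'
import cv2,numpy as np
a=cv2.imread("pics/scene0.png");b=cv2.imread("pics/top0.png")
c=cv2.resize(b[80:280,170:450],None,fx=2.85,fy=2.85,interpolation=cv2.INTER_CUBIC)
cv2.imwrite("pics/topcrop.png",c)
E
```

```text
(no output)
```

View pics/scene0.png

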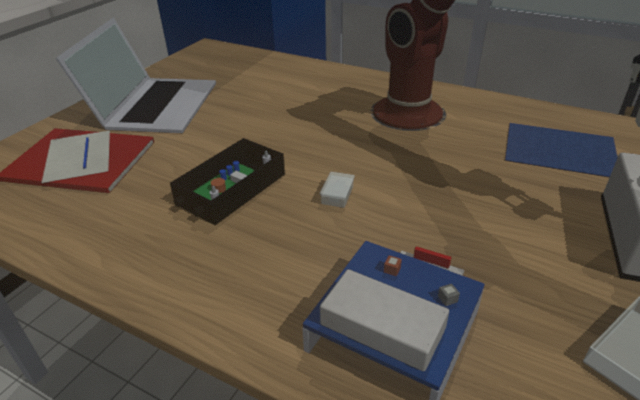

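View pics/topcrop.png

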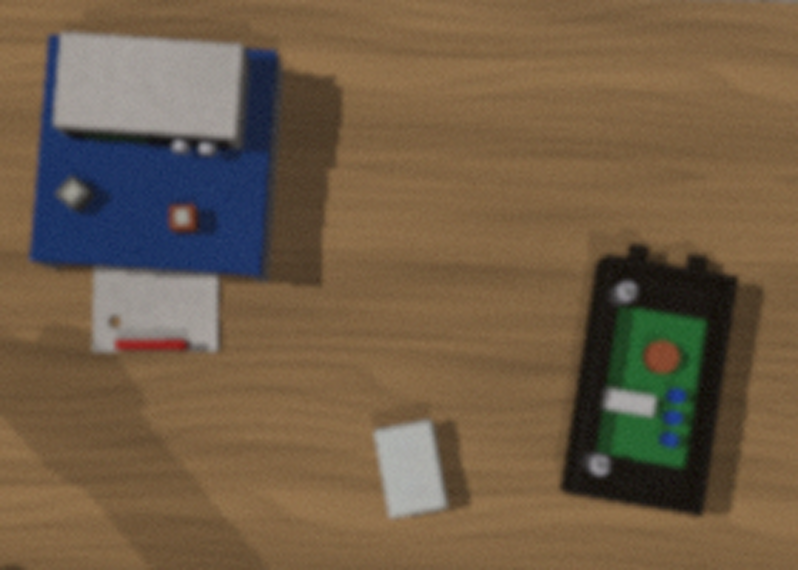

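The scene view shows the cover lip (red, ~432,257) poking out in front of the shelf, the box on the left at ~(230,180) and the case at ~(338,190). In the top crop the lip spans (117–187,344), the shelf front edge runs (32,262)–(263,276), and the pins are at (627,291) and (599,464).

I'll grip the lip across its 70 mm width, because the gripper body then stays away from the rocks.

```bash
cat > h.py <<'E'
import numpy as np, cv2
from scipy.spatial.transform import Rotation as R
from rig import manip
def ray(K,V,uv,z):
    d=V[:3,:3].T@np.linalg.solve(K,[*uv,1]); c=-V[:3,:3].T@V[:3,3]
    return c+d*(z-c[2])/d[2]
def move(pos,yaw,tool=None):
    """row numbers from present pose to TCP pos, pointing down, closing axis y at world angle yaw(deg, mod 180)"""
    s=manip.sense(); T=R.from_quat(s["tool_rot"])
    best=None
    for k in (0,180):
        a=np.radians(yaw+k); y=np.array([np.cos(a),np.sin(a),0]); z=np.array([0,0,-1.]); x=np.cross(y,z)
        rv=(T.inv()*R.from_matrix(np.c_[x,y,z])).as_rotvec()
        if best is None or np.linalg.norm(rv)<np.linalg.norm(best): best=rv
    d=T.inv().apply(np.array(pos)-s["tcp_pos"])
    print("row",np.round(np.r_[d/.5,best/np.pi],4).tolist())
def wristcam(name=None):
    s=manip.sense(); p=manip.snapshot("wrist")
    T=np.eye(4); T[:3,:3]=R.from_quat(s["tool_rot"]).as_matrix(); T[:3,3]=s["tcp_pos"]
    V=np.linalg.inv(T@p["mount"])
    if name: cv2.imwrite(name,p["pixels"][:,:,::-1])
    return p,p["mtx"],V
E
python3 - <<'E'
from h import *
p=manip.snapshot("top");K,V=p["mtx"],p["view"]
f=lambda u,v,z:ray(K,V,(170+u/2.85,80+v/2.85),z)
P=dict(sL=f(32,262,.07),sR=f(263,276,.07),lipL=f(117,344,.03),lipR=f(187,344,.03),cL=f(94,351,.005),cR=f(218,352,.005),hole=f(114,322,.005),pin0=f(627,291,.074),pin1=f(599,464,.074),rg=f(74,190,.092),rr=f(183,216,.092))
for k,v in P.items(): print(k,np.round(v,4))
for a,b in (("sL","sR"),("lipL","lipR"),("cL","cR"),("pin1","pin0")):
    d=P[b]-P[a]; print(a,b,np.linalg.norm(d),np.degrees(np.arctan2(d[1],d[0])))
lip=(P["lipL"]+P["lipR"])/2
move([*lip[:2],.20],93)
s=manip.sense();print(R.from_quat(s["tool_rot"]).as_matrix().round(3)); print(p and manip.snapshot("wrist")["mount"].round(3))
E
```

```text
sL [0.6426 0.3637 0.07  ]
sR [0.6351 0.1448 0.07  ]
lipL [0.5684 0.2901 0.03  ]
lipR [0.5701 0.2218 0.03  ]
cL [0.5619 0.3188 0.005 ]
cR [0.564 0.195 0.005]
hole [0.5915 0.3001 0.005 ]
pin0 [ 0.6296 -0.2036  0.074 ]
pin1 [ 0.4642 -0.1789  0.074 ]
rg [0.7089 0.3209 0.092 ]
rr [0.6872 0.2187 0.092 ]
sL sR 0.2190269160955681 -91.95908093573632
lipL lipR 0.06838048324883639 -88.55957194109939
cL cR 0.12383486688695709 -89.0353567971574
pin1 pin0 0.16725223839430703 -8.49056246767808
row [-0.7942, -0.3368, 0.0373, -0.0, -0.0, -0.1627]
[[-0.897  0.443 -0.   ]
 [ 0.443  0.897 -0.   ]
 [ 0.    -0.    -1.   ]]
[[ 0.    -0.969 -0.246  0.068]
 [ 1.    -0.     0.001 -0.   ]
 [-0.001 -0.246  0.969 -0.166]
 [ 0.     0.     0.     1.   ]]
```

>>> play_rows(motion=[[[-0.0794, -0.0337, 0.02, 0, 0, -0.0152, 0], [-0.159, -0.0674, 0.04, 0, 0, -0.03, 0], [-0.238, -0.101, 0.06, 0, 0, -0.046, 0], [-0.318, -0.135, 0.08, 0, 0, -0.061, 0], [-0.397, -0.168, 0.1, 0, 0, -0.076, 0], [-0.477, -0.202, 0.12, 0, 0, -0.091, 0], [-0.556, -0.236, 0.14, 0, 0, -0.106, 0], [-0.635, -0.269, 0.15, 0, 0, -0.121, 0], [-0.715, -0.303, 0.16, 0, 0, -0.136, 0], [-0.794, -0.337, 0.16, 0, 0, -0.1516, 0]]], newtons=20)

```text
clock: 2.1
tcp_pos: [0.5699, 0.2542, 0.138]
tool_rot: [-0.01, 1.0, -0.0, -0.001]
ft_force: [-0.2, 0.1, -0.2]
gripper_width: 0.0928
gripper_force: 0.0
```

```bash
python3 - <<'E'
from h import *
p,K,V=wristcam("pics/w1.png")
print(manip.sense()["tcp_pos"],[ (d["box"],d["conf"]) for d in manip.recognise(p,"lip")[:2]])
for pt in ([.5692,.256,.03],[.5684,.2901,.03],[.5701,.2218,.03],[.5915,.3001,.005],[.5619,.3188,.005],[.564,.195,.005]):
    c=V[:3,:3]@np.array(pt)+V[:3,3]; q=K@c; print(pt,(q[:2]/q[2]).round(1))
E
```

```text
[0.5770839  0.24364677 0.13810124] [([255.4, 181.2, 396.1, 280.2], 0.92)]
[0.5692, 0.256, 0.03] [321.1 193.8]
[0.5684, 0.2901, 0.03] [362.7 193.7]
[0.5701, 0.2218, 0.03] [279.4 194.1]
[0.5915, 0.3001, 0.005] [369.  212.1]
[0.5619, 0.3188, 0.005] [391.9 180.5]
[0.564, 0.195, 0.005] [252.2 180.1]
```

View pics/w1.png

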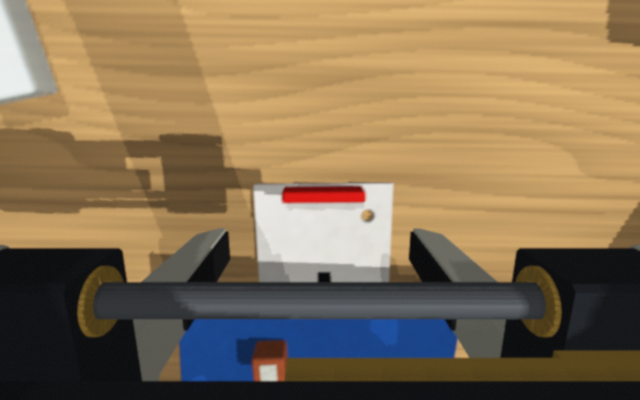

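The wrist view shows the red lip at about (283–365, 187–203), with the cover's corners at (253,184) and (393,184) and the hole at (368,215). I'll refine this with a colour mask once the arm has settled.

```bash
python3 - <<'E'
from h import *
p,K,V=wristcam()
s=manip.sense(); print(s["tcp_pos"],s["joint_vel"].round(3))
im=p["pixels"].astype(int)[150:260]
m=((im[...,0]>150)&(im[...,1]<70)&(im[...,2]<70)).astype(np.uint8)
n,l,st,c=cv2.connectedComponentsWithStats(m); i=1+st[1:,4].argmax(); x,y,w,h,_=st[i]; y+=150; print(x,y,w,h)
for u,v in ((x,y+h/2),(x+w,y+h/2),(x+w/2,y),(x+w/2,y+h)): print(ray(K,V,(u,v),.03).round(4))
print("corners",ray(K,V,(253,184),.005).round(4),ray(K,V,(393,184),.005).round(4))
im=p["pixels"]; print(im[180:208,324].tolist())
move([.5692,.257,.011],91)
E
```

```text
[0.57212391 0.25085085 0.13831982] [-0.067 -0.012 -0.082  0.023 -0.034 -0.002 -0.012]
294 183 83 12
[0.5709 0.2253 0.03  ]
[0.5705 0.2932 0.03  ]
[0.5657 0.2592 0.03  ]
[0.5757 0.2593 0.03  ]
corners [0.5724 0.1868 0.005 ] [0.5717 0.3114 0.005 ]
[[103, 19, 15], [101, 11, 9], [103, 10, 10], [120, 13, 12], [159, 17, 12], [194, 22, 18], [213, 26, 22], [219, 27, 21], [221, 29, 24], [219, 27, 22], [220, 26, 22], [218, 23, 19], [218, 26, 20], [215, 27, 23], [203, 59, 55], [192, 130, 125], [196, 181, 175], [202, 198, 192], [202, 200, 195], [201, 199, 195], [201, 199, 194], [202, 199, 194], [209, 207, 201], [221, 219, 213], [228, 226, 222], [229, 228, 224], [230, 229, 225], [231, 230, 226]]
row [0.0061, 0.013, 0.2546, -0.0008, 0.0004, -0.0027]
```

>>> play_rows(motion=[[[-0.001, 0.003, 0.05, 0, 0, 0, 0], [-0.002, 0.003, 0.1, 0, 0, 0, 0], [-0.002, 0.003, 0.15, 0, 0, 0, 0], [-0.002, 0.003, 0.2, 0, 0, 0, 0], [-0.002, 0.003, 0.235, 0, 0, 0, 0], [-0.002, 0.003, 0.253, 0, 0, 0, 0], [-0.002, 0.003, 0.253, 0, 0, 0, 0], [-0.002, 0.003, 0.253, 0, 0, 0, 0.4], [-0.002, 0.003, 0.253, 0, 0, 0, 0.4], [-0.002, 0.003, 0.253, 0, 0, 0, 0.4]]], newtons=15)

```text
clock: 3.25
tcp_pos: [0.5708, 0.2578, 0.0133]
tool_rot: [-0.009, 1.0, 0.0, 0.001]
ft_force: [0.2, -0.5, 0.1]
gripper_width: 0.0734
gripper_force: 0.0
```

>>> play_rows(motion=[[[0, 0, 0, 0, 0, 0, 0.5], [0, 0, 0, 0, 0, 0, 0.5], [0.02, 0, 0, 0, 0, 0, 0.5], [0.06, 0, 0, 0, 0, 0, 0.5], [0.11, 0, 0, 0, 0, 0, 0.5], [0.165, 0, 0, 0, 0, 0, 0.5], [0.22, 0, 0, 0, 0, 0, 0.5], [0.27, 0, 0, 0, 0, 0, 0.5], [0.31, 0, 0, 0, 0, 0, 0.5], [0.33, 0, 0, 0, 0, 0, 0.5]]])

```text
clock: 4.25
tcp_pos: [0.4055, 0.2551, 0.0131]
tool_rot: [-0.009, 1.0, 0.001, 0.002]
ft_force: [4.6, 0.0, 3.8]
gripper_width: 0.07
gripper_force: 15.0
```

>>> play_rows(motion=[[[0, 0, 0, 0, 0, 0, 0.5], [0, 0, 0, 0, 0, 0, 0.5], [0, 0, 0, 0, 0, 0, 0], [0, 0, 0, 0, 0, 0, 0], [0, 0, 0, 0, 0, 0, 0], [0, 0, 0, 0, 0, 0, 0], [0, 0, -0.04, 0, 0, 0, 0], [0, 0, -0.1, 0, 0, 0, 0], [0, 0, -0.18, 0, 0, 0, 0], [0, 0, -0.24, 0, 0, 0, 0]]])

```text
clock: 5.25
tcp_pos: [0.4052, 0.2545, 0.1337]
tool_rot: [-0.009, 1.0, 0.0, 0.0]
ft_force: [-0.1, -0.4, -0.3]
gripper_width: 0.0931
gripper_force: 0.0
```

```bash
python3 - <<'E'
from h import *
p=manip.snapshot("top");K,V=p["mtx"],p["view"]
b=p["pixels"][:,:,::-1][90:270,170:370]
b=cv2.resize(b,None,fx=4,fy=4,interpolation=cv2.INTER_CUBIC)[:600]
w,K,V=wristcam(); s=manip.sense(); print(s["tcp_pos"],s["gripper_width"])
for n in ("handle","lip","cover"): print(n,[(d["box"],d["conf"]) for d in manip.recognise(w,n)[:2]])
a=w["pixels"][:,:,::-1]; cv2.imwrite("pics/w2.png",a); cv2.imwrite("pics/t2.png",b)
E
```

```text
[0.40729916 0.25587875 0.13557544] 0.09310479897531088
handle [([315.1, 266.7, 328.4, 346.0], 0.77)]
lip [([244.8, 175.9, 389.7, 378.6], 0.58)]
cover [([248.0, 174.9, 386.7, 381.0], 0.82)]
```

View pics/t2.png

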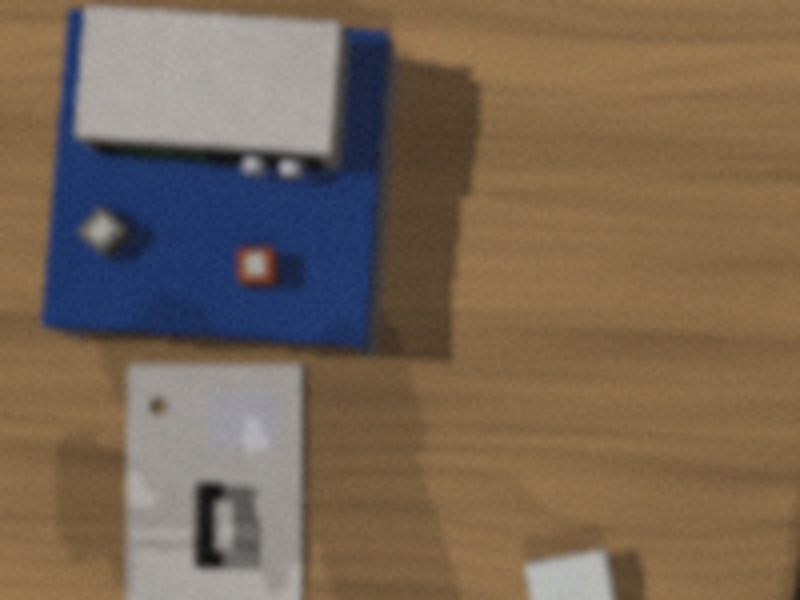

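View pics/w2.png

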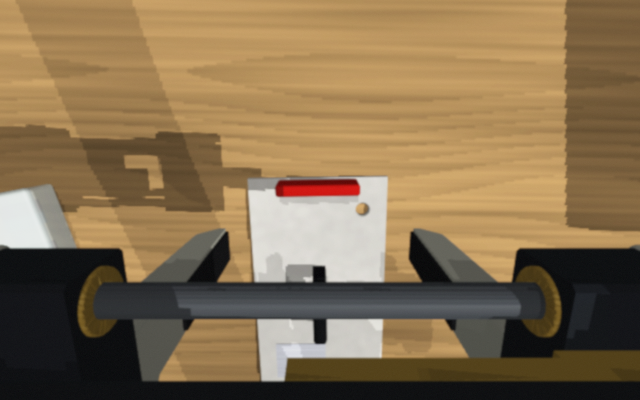

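The top view shows the cover fully clear of the shelf, with its far edge at row 365 and the shelf edge at about 335–350. The handle bar is near (208,525), and in the wrist view it is at about (320,305).

```bash
python3 - <<'E'
from h import *
p=manip.snapshot("top");K,V=p["mtx"],p["view"]
g=p["pixels"].astype(int).sum(2); 
f=lambda u,v,z:ray(K,V,(170+u/4-.5,90+v/4-.5),z).round(4)
print("bar",f(208,525,.041),"far corners",f(127,365,.005),f(304,365,.005),"hole0",f(158,405,.005))
w,K,V=wristcam(); s=manip.sense();print(s["tcp_pos"],s["joint_vel"].round(3))
print("wrist bar",ray(K,V,(320.5,306),.041).round(4),"lip",ray(K,V,(277,190),.03).round(4),ray(K,V,(360,189),.03).round(4))
print("edges",[ray(K,V,q,.005).round(4) for q in((248,179),(387,177),(260,380),(382,358))], "hole1",ray(K,V,(362,209),.005).round(4))
E
```

```text
bar [0.5132 0.2565 0.041 ] far corners [0.626  0.3265 0.005 ] [0.6294 0.2002 0.005 ] hole0 [0.5979 0.3032 0.005 ]
[0.40420463 0.25379367 0.1307727 ] [-0.002  0.004 -0.001 -0.003 -0.001  0.001  0.002]
wrist bar [0.4954 0.2566 0.041 ] lip [0.3992 0.2202 0.03  ] [0.3972 0.2863 0.03  ]
edges [array([0.3957, 0.1922, 0.005 ]), array([0.3918, 0.3122, 0.005 ]), array([0.6027, 0.1975, 0.005 ]), array([0.5745, 0.3193, 0.005 ])] hole1 [0.4209 0.292  0.005 ]
```

>>> play_rows(motion=[[[-0.08, 0, 0, 0, 0, 0, 0], [-0.16, 0, 0.03, 0, 0, 0, 0], [-0.217, 0, 0.08, 0, 0, 0, 0.2], [-0.217, 0, 0.14, 0, 0, 0, 0.3], [-0.217, 0, 0.19, 0, 0, 0, 0.3], [-0.217, 0, 0.22, 0, 0, 0, 0.3], [-0.217, 0, 0.23, 0, 0, 0, 0.3], [-0.217, 0, 0.23, 0, 0, 0, 1], [-0.217, 0, 0.23, 0, 0, 0, 1], [-0.217, 0, 0.23, 0, 0, 0, 1]]], newtons=40)

```text
clock: 6.6
tcp_pos: [0.5142, 0.2568, 0.018]
tool_rot: [-0.009, 1.0, 0.0, 0.001]
ft_force: [-0.4, 0.8, -0.1]
gripper_width: 0.046
gripper_force: 0.0
```

>>> play_rows(motion=[[[0, 0, 0, 0, 0, 0, 1], [0, 0, 0, 0, 0, 0, 1], [0, 0, 0, 0, 0, 0, 1], [0, 0, 0, 0, 0, 0, 1], [0, 0, -0.04, 0, 0, 0, 1], [0, 0, -0.08, 0, 0, 0, 1], [0, 0, -0.14, 0, 0, 0, 1], [0, 0, -0.2, 0, 0, 0, 1], [0, 0, -0.26, 0, 0, 0, 1], [0, 0, -0.3, 0, 0, 0, 1]]])

```text
clock: 7.6
tcp_pos: [0.5135, 0.2563, 0.1684]
tool_rot: [-0.009, 1.0, 0.0, 0.0]
ft_force: [1.0, 0.2, -2.8]
gripper_width: 0.0117
gripper_force: 40.0
```

```bash
python3 - <<'E'
from h import *
s=manip.sense();print(s["tcp_pos"],s["tool_rot"],s["gripper_width"],s["gripper_force"],s["joint_vel"].round(3))
w,K,V=wristcam(); cv2.imwrite("pics/w3.png",w["pixels"][:,:,::-1])
p=manip.snapshot("top");K,V=p["mtx"],p["view"]
b=p["pixels"][:,:,::-1][155:275,355:445]
cv2.imwrite("pics/box.png",cv2.resize(b,None,fx=5,fy=5,interpolation=cv2.INTER_CUBIC))
E
```

```text
[0.51350393 0.25626844 0.16843181] [-8.75811024e-03  9.99961629e-01  5.41221625e-05  1.82088545e-04] 0.01170794047537575 39.97962713241577 [ 0.021 -0.222 -0.027 -0.2   -0.052  0.444  0.045]
```

View pics/w3.png

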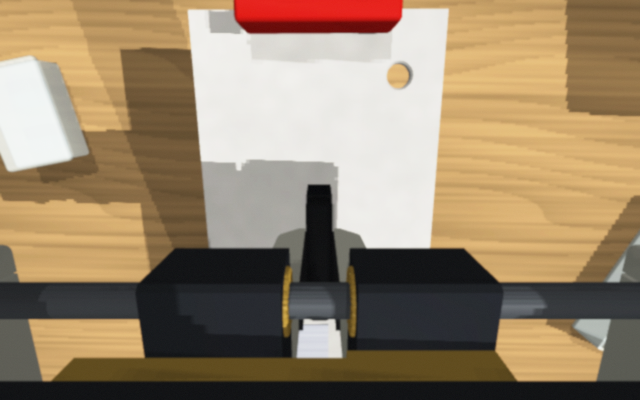

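View pics/box.png

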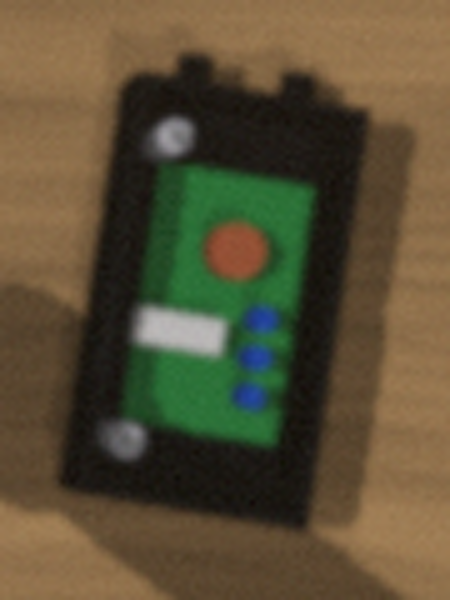

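The wrist view shows the cover held straight by the handle, with hole1 at (399,75). The box crop shows the pin tips at about (176,135) and (128,438). I'll carry the cover to a hover from which the wrist camera can see both pins past its edge.

>>> play_rows(motion=[[[-0.01, -0.02, -0.04, 0, 0, 0.003, 1], [-0.02, -0.07, -0.08, 0, 0, 0.008, 1], [-0.035, -0.13, -0.104, 0, 0, 0.015, 1], [-0.05, -0.2, -0.104, 0, 0, 0.02, 1], [-0.065, -0.28, -0.104, 0, 0, 0.03, 1], [-0.08, -0.36, -0.104, 0, 0, 0.037, 1], [-0.095, -0.44, -0.104, 0, 0, 0.045, 1], [-0.11, -0.51, -0.104, 0, 0, 0.053, 1], [-0.12, -0.555, -0.104, 0, 0, 0.053, 1], [-0.123, -0.574, -0.104, 0, 0, 0.053, 1]]])

```text
clock: 8.7
tcp_pos: [0.579, -0.0336, 0.2166]
tool_rot: [0.077, 0.997, -0.001, -0.002]
ft_force: [-0.4, -1.3, -3.7]
gripper_width: 0.0116
gripper_force: 40.0
```

>>> play_rows(motion=[[[0, 0, 0, 0, 0, 0, 1], [0, 0, 0, 0, 0, 0, 1], [0, 0, 0, 0, 0, 0, 1], [0, 0, 0, 0, 0, 0, 1], [0, 0, 0, 0, 0, 0, 1], [0, 0, 0, 0, 0, 0, 1], [0, 0, 0, 0, 0, 0, 1], [0, 0, 0, 0, 0, 0, 1], [0, 0, 0, 0, 0, 0, 1], [0, 0, 0, 0, 0, 0, 1]]])

```text
clock: 9.7
tcp_pos: [0.5802, -0.0295, 0.2191]
tool_rot: [0.074, 0.997, -0.0, -0.0]
ft_force: [-0.0, 0.2, -3.8]
gripper_width: 0.0114
gripper_force: 40.0
```

```bash
python3 - <<'E'
from h import *
s=manip.sense();print(s["tcp_pos"],s["tool_rot"],s["joint_vel"].round(3))
w,K,V=wristcam("pics/w4.png"); print(K[0,0],K[:2,2])
for pt in ([.6296,-.2036,.074],[.4642,-.1789,.074]):
    c=V[:3,:3]@np.array(pt)+V[:3,3]; q=K@c; print(pt,(q[:2]/q[2]).round(1))
E
```

```text
[ 0.58016377 -0.0295209   0.2191415 ] [ 7.44992906e-02  9.97221066e-01 -6.73440388e-06 -2.31152759e-05] [ 0.001 -0.    -0.    -0.002  0.     0.002 -0.001]
343.69468496142656 [319.00389728 196.84101947]
[0.6296, -0.2036, 0.074] [150.4 259.6]
[0.4642, -0.1789, 0.074] [126.7  79.6]
```

View pics/w4.png

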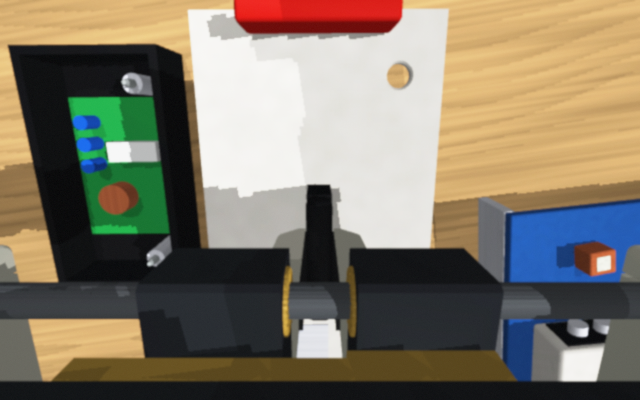

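The wrist view shows pin1's tip at about (130,82), pin0's at about (154,258), and hole1 at (399,75). I'll zoom in on those three to refine them.

```bash
python3 - <<'E'
from h import *
a=cv2.imread("pics/w4.png"); b=cv2.imread("pics/top0.png")
t=lambda im,u,v,r=16:cv2.resize(im[v-r:v+r,u-r:u+r],(256,256),interpolation=cv2.INTER_CUBIC)
cv2.imwrite("pics/zoom.png",np.vstack([np.hstack([t(a,136,84),t(a,158,256),t(a,399,75)]),np.hstack([t(b,380,242),t(b,390,182),t(b,390,210)])]))
w,K,V=wristcam()
im=w["pixels"].astype(int)[55:95,380:420]; br=((im[...,0]-im[...,2])>25).astype(np.uint8)
n,l,st,c=cv2.connectedComponentsWithStats(br); print(st.tolist(),(c+[380,55]).round(1).tolist())
E
```

```text
[[0, 0, 40, 40, 1132], [6, 8, 24, 26, 468]] [[400.3, 74.0], [397.5, 75.7]]
```

View pics/zoom.png

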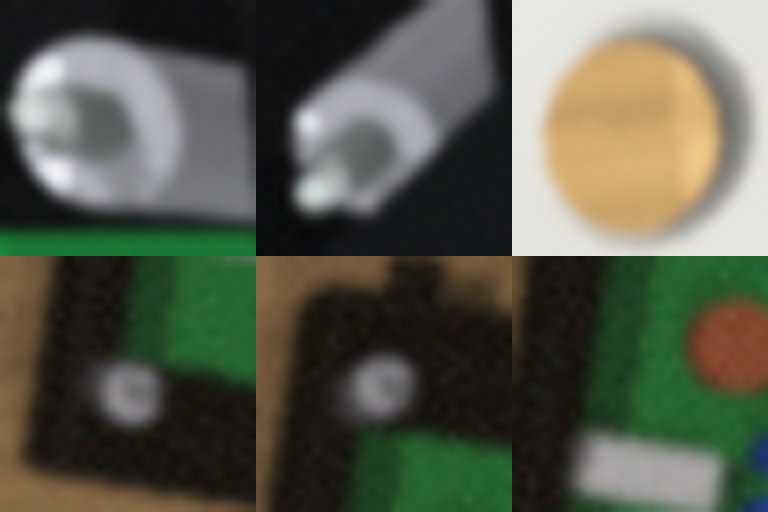

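Zoom: each pin rises from a wider round boss. Pin1's boss centre is at about (132,83.5) with its tip at (125,82). Pin0's boss centre is at about (155.5,258.5) with its tip at (150,264). Hole1's centre is at about (398.8,75.3). I'll cross-check these against the top camera and the 170 mm pin spacing.

```bash
python3 - <<'E'
from h import *
w,K,V=wristcam()
s=manip.sense(); T=R.from_quat(s["tool_rot"])
# sub-pixel offset of resize: px=(x+.5)/8-.5
W=lambda x,y,ox,oy,z:ray(K,V,(ox+x/8-.5,oy+y/8-.5),z)
p=manip.snapshot("top");Kt,Vt=p["mtx"],p["view"]
Tt=lambda x,y,ox,oy,z:ray(Kt,Vt,(ox+x/8-.5,oy+y/8-.5),z)
A={"w_boss":(W(98,124,120,68,.06),W(109,148,142,240,.06)),"w_tip":(W(42,112,120,68,.074),W(62,193,142,240,.074)),
"t_boss.060":(Tt(131,137,364,226,.06),Tt(126,131,374,166,.06)),"t.067":(Tt(131,137,364,226,.067),Tt(126,131,374,166,.067))}
for k,(a,b) in A.items():
    d=b-a; print(k,a.round(4),b.round(4),np.linalg.norm(d).round(4),np.degrees(np.arctan2(d[1],d[0])).round(2))
for u in (398.3,399.5):
    h=ray(K,V,(u,75.2),s["tcp_pos"][2]-.0115); print("hole1 tool",T.inv().apply(h-s["tcp_pos"]).round(4))
# cover side edges in tool frame for yaw
e=[T.inv().apply(ray(K,V,q,s["tcp_pos"][2]-.0115)-s["tcp_pos"]).round(4) for q in ((188,10),(210,245),(448,10),(433,245))]; print(e)
for x,y in((e[0],e[1]),(e[2],e[3])): print(np.degrees(np.arctan2((x-y)[1],(x-y)[0])))
E
```

```text
w_boss [ 0.4654 -0.1824  0.06  ] [ 0.6339 -0.2067  0.06  ] 0.1702 -8.19
w_tip [ 0.4654 -0.181   0.074 ] [ 0.6336 -0.2059  0.074 ] 0.17 -8.41
t_boss.060 [ 0.4639 -0.1807  0.06  ] [ 0.6316 -0.2044  0.06  ] 0.1694 -8.06
t.067 [ 0.4643 -0.1794  0.067 ] [ 0.6309 -0.203   0.067 ] 0.1683 -8.06
hole1 tool [0.0839 0.0388 0.0115]
hole1 tool [0.0839 0.0394 0.0115]
[array([ 0.1128, -0.0612,  0.0115]), array([-0.0049, -0.0601,  0.0115]), array([0.1128, 0.0605, 0.0115]), array([-0.0049,  0.0631,  0.0115])]
-0.5354589855645322
-1.2654613677523845
```

>>> play_rows(motion=[[[0.001, -0.03, 0, 0, 0, 0.0015, 1], [0.003, -0.09, 0, 0, 0, 0.0015, 1], [0.005, -0.17, 0, 0, 0, 0.0015, 1], [0.008, -0.25, 0, 0, 0, 0.0015, 1], [0.01, -0.32, 0, 0, 0, 0.0015, 1], [0.012, -0.375, 0.03, 0, 0, 0.0015, 1], [0.013, -0.405, 0.08, 0, 0, 0.0015, 1], [0.013, -0.414, 0.13, 0, 0, 0.0015, 1], [0.013, -0.414, 0.17, 0, 0, 0.0015, 1], [0.013, -0.414, 0.188, 0, 0, 0.0015, 1]]])

```text
clock: 10.9
tcp_pos: [0.5409, -0.2345, 0.1231]
tool_rot: [0.078, 0.997, 0.0, -0.002]
ft_force: [-0.4, 0.6, -3.3]
gripper_width: 0.0116
gripper_force: 40.0
```

>>> play_rows(motion=[[[0, 0, 0, 0, 0, 0, 1], [0, 0, 0, 0, 0, 0, 1], [0, 0, 0, 0, 0, 0, 1], [0, 0, 0, 0, 0, 0, 1], [0, 0, 0, 0, 0, 0, 1], [0, 0, 0, 0, 0, 0, 1], [0, 0, 0, 0, 0, 0, 1], [0, 0, 0, 0, 0, 0, 1], [0, 0, 0, 0, 0, 0, 1], [0, 0, 0, 0, 0, 0, 1]]])

```text
clock: 11.9
tcp_pos: [0.543, -0.2332, 0.1251]
tool_rot: [0.077, 0.997, -0.0, -0.0]
ft_force: [0.3, 0.2, -3.3]
gripper_width: 0.0115
gripper_force: 40.0
```

```bash
python3 - <<'E'
from h import *
s=manip.sense();T=R.from_quat(s["tool_rot"]);print(s["tcp_pos"],s["tool_rot"],s["ft_force"])
w,K,V=wristcam(); p=manip.snapshot("scene")
for pt in ([.4654,-.1815,.074],[.4654,-.1815,.06]):
    q=K@(V[:3,:3]@np.array(pt)+V[:3,3]); print("pin1 px",(q[:2]/q[2]).round(1))
a=w["pixels"][:,:,::-1][50:100,374:424]
b=p["pixels"][:,:,::-1]
Ks,Vs=p["mtx"],p["view"]
for n,pt in (("pin0",[.6337,-.2063,.067]),("pin1",[.4654,-.1815,.067])):
    q=Ks@(Vs[:3,:3]@np.array(pt)+Vs[:3,3]); q=q[:2]/q[2]; print(n,"scene",q.round(1))
q0=[int(x) for x in q]
u=lambda im,h:cv2.resize(im,None,fx=h/im.shape[0],fy=h/im.shape[0],interpolation=cv2.INTER_CUBIC)
c=np.hstack([u(a,320),u(b[120:240,150:300],320)])
cv2.imwrite("pics/align.png",c); print(c.shape)
E
```

```text
[ 0.5429774  -0.23322652  0.12512241] [ 7.67938370e-02  9.97046991e-01 -9.22730470e-06 -6.62464708e-05] [ 0.3278101   0.17175613 -3.29797015]
pin1 px [384.2  80.4]
pin1 px [380.1  82.2]
pin0 scene [213.1 188.5]
pin1 scene [266.2 153.5]
(320, 720, 3)
```

View pics/align.png

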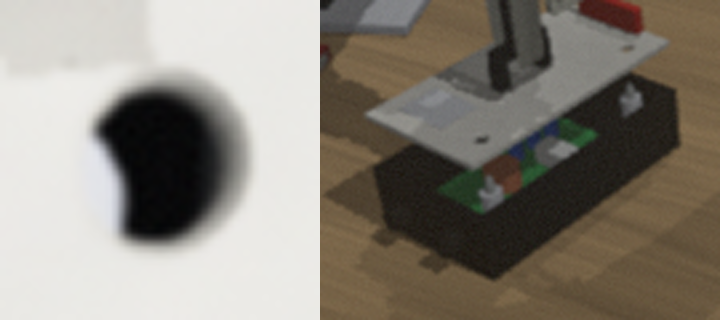

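The align view shows hole1 with the pin1 boss at the lower-left of the hole opening. In the scene view the cover hovers level over the box. I'll lower it to just above the pin tips and compare tip and hole numerically.

>>> play_rows(motion=[[[0, 0, 0.01, 0, 0, 0, 1], [0, 0, 0.02, 0, 0, 0, 1], [0, 0, 0.03, 0, 0, 0, 1], [0, 0, 0.04, 0, 0, 0, 1], [0, 0, 0.05, 0, 0, 0, 1], [0, 0, 0.058, 0, 0, 0, 1], [0, 0, 0.06, 0, 0, 0, 1], [0, 0, 0.06, 0, 0, 0, 1], [0, 0, 0.06, 0, 0, 0, 1], [0, 0, 0.06, 0, 0, 0, 1]]])

```text
clock: 13.0
tcp_pos: [0.5432, -0.2333, 0.0955]
tool_rot: [0.077, 0.997, -0.0, 0.0]
ft_force: [-0.5, -0.9, -4.2]
gripper_width: 0.0115
gripper_force: 40.0
```

```bash
python3 - <<'E'
from h import *
s=manip.sense();T=R.from_quat(s["tool_rot"]);print(s["tcp_pos"],s["ft_force"],s["joint_vel"].round(3))
w,K,V=wristcam()
for pt in ([.4654,-.1815,.074],[.4654,-.1815,.06]):
    q=K@(V[:3,:3]@np.array(pt)+V[:3,3]); print("pin1 px",(q[:2]/q[2]).round(1))
g=cv2.cvtColor(w["pixels"],cv2.COLOR_RGB2GRAY)
print("cols 382..418")
for v in range(58,94): print(v," ".join(f"{x//10:2d}" for x in g[v,382:418]))
E
```

```text
[ 0.54321455 -0.23329738  0.09546529] [-0.4999538  -0.87609874 -4.24439365] [ 0.001 -0.001  0.001 -0.    -0.     0.002 -0.   ]
pin1 px [394.9  75.1]
pin1 px [389.5  77.6]
cols 382..418
58 21 21 21 21 21 21 21 21 21 21 21 21 21 22 23 23 23 23 23 23 23 23 23 23 23 23 23 23 23 23 23 23 23 23 23 23
59 21 21 21 21 21 21 21 21 21 21 21 21 21 22 22 23 23 23 23 22 23 23 23 23 23 23 23 23 23 23 23 23 23 23 23 23
60 21 21 22 22 22 22 21 21 21 22 22 22 22 22 22 22 21 21 21 21 21 22 22 22 23 23 23 23 23 23 23 23 23 23 23 23
61 22 22 22 22 22 23 22 22 22 23 23 22 22 21 20 20 19 19 19 19 19 19 20 21 22 22 23 23 23 23 23 23 23 23 23 23
62 23 23 23 23 23 23 23 23 23 23 22 21 20 19 18 18 17 16 16 16 17 17 17 18 19 21 22 23 23 23 23 23 23 23 23 23
63 23 23 23 23 23 23 23 23 23 22 21 20 18 16 15 14 13 12 12 13 13 14 15 16 17 18 20 22 23 23 23 23 23 23 23 23
64 23 23 23 23 23 23 23 23 22 21 19 17 15 14 13 13 11  9  7  8  9 11 12 14 15 16 18 20 22 23 23 23 23 23 23 23
65 23 23 23 23 23 23 23 22 21 19 17 15 13 13 13 13 12  9  6  5  6  7  9 11 13 14 16 18 21 22 23 23 23 23 23 23
66 23 23 23 23 23 23 22 21 
[... 2380 characters left out ...]
1 22 23 23 23 23 23 23 23 23 23 23
88 23 23 23 23 23 23 23 23 23 22 22 21 20 19 19 19 19 19 18 17 18 19 20 21 22 23 23 23 23 23 23 23 23 23 23 23
89 23 23 23 23 23 23 23 23 23 23 22 22 22 21 21 20 20 20 20 20 21 22 22 22 23 23 23 23 23 23 23 23 23 23 23 23
90 23 23 23 23 23 23 23 23 23 23 23 23 23 22 22 22 22 22 22 22 22 23 23 23 23 23 23 23 23 23 23 23 23 23 23 23
91 23 23 23 23 23 23 23 23 23 23 23 23 23 23 23 23 23 23 23 23 23 23 23 23 23 23 23 23 23 23 23 23 23 23 23 23
92 23 23 23 23 23 23 23 23 23 23 23 23 23 23 23 23 23 23 23 23 23 23 23 23 23 23 23 23 23 23 23 23 23 23 23 23
93 23 23 23 23 23 23 23 23 23 23 23 23 23 23 23 23 23 23 23 23 23 23 23 23 23 23 23 23 23 23 23 23 23 23 23 23
```

Pin1's tip is at (393.2,75.5). After correcting for height it lies about 1.2 mm off the centre of hole1, inside the taper's capture range. I'll make a small correction and lower slowly.

>>> play_rows(motion=[[[0.001, -0.002, 0, 0, 0, 0, 1], [0.001, -0.002, 0.004, 0, 0, 0, 1], [0.001, -0.002, 0.008, 0, 0, 0, 1], [0.001, -0.002, 0.012, 0, 0, 0, 1], [0.001, -0.002, 0.016, 0, 0, 0, 1], [0.001, -0.002, 0.02, 0, 0, 0, 1], [0.001, -0.002, 0.023, 0, 0, 0, 1], [0.001, -0.002, 0.026, 0, 0, 0, 1], [0.001, -0.002, 0.028, 0, 0, 0, 1], [0.001, -0.002, 0.028, 0, 0, 0, 1]]])

```text
clock: 14.05
tcp_pos: [0.5422, -0.2341, 0.081]
tool_rot: [0.077, 0.997, 0.0, -0.0]
ft_force: [-0.2, 0.2, -4.0]
gripper_width: 0.0116
gripper_force: 40.0
```

No contact force and the underside is at about 64 mm, so both pins are through. Next is the last few millimetres.

>>> play_rows(motion=[[[0, 0, 0.002, 0, 0, 0, 1], [0, 0, 0.004, 0, 0, 0, 1], [0, 0, 0.006, 0, 0, 0, 1], [0, 0, 0.007, 0, 0, 0, 1], [0, 0, 0.008, 0, 0, 0, 1], [0, 0, 0.009, 0, 0, 0, 1], [0, 0, 0.01, 0, 0, 0, 1], [0, 0, 0.01, 0, 0, 0, 1], [0, 0, 0.01, 0, 0, 0, 1], [0, 0, 0.01, 0, 0, 0, 1]]])

```text
clock: 15.05
tcp_pos: [0.5425, -0.2342, 0.0789]
tool_rot: [0.077, 0.997, -0.0, 0.0]
ft_force: [-4.3, 1.9, 11.6]
gripper_width: 0.0115
gripper_force: 40.0
```

>>> play_rows(motion=[[[0, 0, 0, 0, 0, 0, 0.6], [0, 0, 0, 0, 0, 0, 0.6], [0, 0, 0, 0, 0, 0, 0.6], [0, 0, 0, 0, 0, 0, 0.6], [0, 0, 0, 0, 0, 0, 0.6], [0, 0, -0.02, 0, 0, 0, 0.6], [0, 0, -0.06, 0, 0, 0, 0.6], [0, 0, -0.12, 0, 0, 0, 0.6], [0, 0, -0.18, 0, 0, 0, 0.6], [0, 0, -0.22, 0, 0, 0, 0.6]]])

```text
clock: 16.05
tcp_pos: [0.5433, -0.2345, 0.1892]
tool_rot: [0.077, 0.997, -0.001, 0.002]
ft_force: [1.4, -0.1, -0.1]
gripper_width: 0.037
gripper_force: 0.0
```

>>> play_rows(motion=[[[0, 0, 0, 0, 0, 0, 0.6], [0, 0, 0, 0, 0, 0, 0.6], [0, 0, 0, 0, 0, 0, 0.6], [0, 0, 0, 0, 0, 0, 0.6], [0, 0, 0, 0, 0, 0, 0.6], [0, 0, 0, 0, 0, 0, 0.6], [0, 0, 0, 0, 0, 0, 0.6], [0, 0, 0, 0, 0, 0, 0.6], [0, 0, 0, 0, 0, 0, 0.6], [0, 0, 0, 0, 0, 0, 0.6]]])

```text
clock: 17.05
tcp_pos: [0.5424, -0.2341, 0.1862]
tool_rot: [0.077, 0.997, -0.0, -0.0]
ft_force: [-0.3, 0.1, 0.3]
gripper_width: 0.0372
gripper_force: 0.0
```

```bash
python3 - <<'E'
from h import *
s=manip.sense();print(s["tcp_pos"],s["ft_force"],s["gripper_width"])
for name in ("top","scene","wrist"):
    if name=="wrist": w,K,V=wristcam()
    else: w=manip.snapshot(name);K,V=w["mtx"],w["view"]
    im=w["pixels"]
    P={}
    # predicted centre of seated cover's white plate corners; compare with bright mask's fitted rectangle
    c=np.array([.5438,-.2335,0]); a=np.radians(-8.3); ex=np.array([np.cos(a),np.sin(a),0]); ey=np.array([-ex[1],ex[0],0])
    pts=[]
    for sx,sy in ((-1,-1),(1,-1),(1,1),(-1,1)):
        X=c+ex*sx*.115+ey*sy*.062+[0,0,.065]; q=K@(V[:3,:3]@X+V[:3,3]); pts.append(q[:2]/q[2])
    pts=np.array(pts,np.float32); print(name,"pred corners",pts.round(1).tolist())
    m=((im.min(2)>110)&(im.max(2).astype(int)-im.min(2)<40)).astype(np.uint8)
    roi=np.zeros_like(m); cv2.fillConvexPoly(roi,(pts+(pts-pts.mean(0))*.12).astype(np.int32),1); m*=roi
    m=cv2.morphologyEx(m,cv2.MORPH_OPEN,np.ones((3,3)))
    n=cv2.findNonZero(m); h=cv2.convexHull(n)
    ok,q=cv2.minEnclosingTriangle(h)[:1],cv2.approxPolyDP(h,4,True)[:,0]
    print(" seen corners",q.tolist())
    # pins through holes: print patch
    if name=="wrist":
        for nm,X in (("hole1",[.4654,-.182,.068]),):
            q=K@(V[:3,:3]@np.array(X)+V[:3,3]); u,v=(q[:2]/q[2]).astype(int); g=cv2.cvtColor(im,cv2.COLOR_RGB2GRAY)
            print(nm,u,v)
            for r in range(v-12,v+13,1): print(" ".join(f"{x//10:2d}" for x in g[r,u-12:u+13]))
E
```

```text
[ 0.54236249 -0.23413927  0.18618879] [-0.29513596  0.10437207  0.30670151] 0.03717665395904856
top pred corners [[415.6000061035156, 259.29998779296875], [428.20001220703125, 176.60000610351562], [384.1000061035156, 168.89999389648438], [370.8999938964844, 251.8000030517578]]
 seen corners [[427, 178], [415, 259], [372, 252], [385, 171]]
scene pred corners [[243.3000030517578, 136.39999389648438], [170.6999969482422, 180.10000610351562], [210.10000610351562, 199.89999389648438], [281.6000061035156, 151.5]]
 seen corners [[279, 151], [212, 198], [173, 181], [239, 139]]
wrist pred corners [[238.6999969482422, 49.0], [254.89999389648438, 311.6000061035156], [386.6000061035156, 310.5], [398.3999938964844, 47.599998474121094]]
 seen corners [[396, 47], [389, 239], [355, 282], [280, 282], [249, 236], [239, 48]]
hole1 369 88
21 21 21 21 21 21 21 21 21 21 21 22 22 23 23 23 23 23 23 23 23 23 23 23 23
22 22 22 21 21 21 21 21 21 21 22 22 23 23 23 23 23 23 23 23 23 23 23 23 23
23 23 22 22 21 21 21 21 21 21 22 22 23 23 23 23 23 23 23 23 23 23 23 23 23
23 23 23 22 22 22 22 21 21 21 21 21 21 21 21
[... 905 characters left out ...]
5 15 15 17 21 23 23 23 23
22 21 21 21 20 18 15 11  9  9  9 10 11 12 13 14 15 15 16 19 22 23 23 23 23
23 23 23 23 22 21 18 15 13 12 13 14 15 14 13 14 15 16 18 21 22 23 23 23 23
23 23 23 23 23 22 21 20 19 19 19 19 19 17 14 15 16 18 21 22 23 23 23 23 23
23 23 23 23 23 23 22 22 22 22 21 21 20 18 16 17 19 21 22 23 23 23 23 23 23
23 23 23 23 23 23 23 23 22 22 21 20 20 19 19 20 21 22 23 23 23 23 23 23 23
23 23 23 23 23 23 23 23 23 22 21 21 21 21 21 22 23 23 23 23 23 23 23 23 23
23 23 23 23 23 23 23 23 23 23 23 23 22 23 23 23 23 23 23 23 23 23 23 23 23
23 23 23 23 23 23 23 23 23 23 23 23 23 23 23 23 23 23 23 23 23 23 23 23 23
23 23 23 23 23 23 23 23 23 23 23 23 23 23 23 23 23 23 23 23 23 23 23 23 23
```

Pin1 is visibly standing through hole1, and the plate corners match the seated prediction in all three views. As a last check on height and seating, I'll press the bar's top gently with closed fingers. It should be at z = 0.101.

>>> play_rows(motion=[[[0, 0, 0.03, 0, 0, 0, 1], [0, 0, 0.08, 0, 0, 0, 1], [0, 0, 0.12, 0, 0, 0, 1], [0, 0, 0.145, 0, 0, 0, 1], [0, 0, 0.155, 0, 0, 0, 1], [0, 0, 0.162, 0, 0, 0, 1], [0, 0, 0.168, 0, 0, 0, 1], [0, 0, 0.172, 0, 0, 0, 1], [0, 0, 0.174, 0, 0, 0, 1], [0, 0, 0.174, 0, 0, 0, 1]]])

```text
clock: 18.2
tcp_pos: [0.5429, -0.2343, 0.1014]
tool_rot: [0.077, 0.997, -0.0, 0.001]
ft_force: [-1.2, 1.1, 7.1]
gripper_width: 0.0005
gripper_force: 3.9
```

The bar top is at 0.1014 m against an expected 0.101, so the cover is fully home. Now I'll retreat and hand in.

>>> play_rows(motion=[[[0, 0, -0.03, 0, 0, 0, 1], [0, 0, -0.08, 0, 0, 0, 1], [0, 0, -0.14, 0, 0, 0, 1], [0, 0, -0.2, 0, 0, 0, 1], [0, 0, -0.22, 0, 0, 0, 1], [0, 0, -0.22, 0, 0, 0, 1], [0, 0, -0.22, 0, 0, 0, 1], [0, 0, -0.22, 0, 0, 0, 1], [0, 0, -0.22, 0, 0, 0, 1], [0, 0, -0.22, 0, 0, 0, 1]]])

```text
clock: 19.2
tcp_pos: [0.5419, -0.2339, 0.2081]
tool_rot: [0.077, 0.997, 0.0, -0.001]
ft_force: [0.4, -0.7, -0.5]
gripper_width: 0.0006
gripper_force: 0.0
```

```bash
python3 -c "
from rig import manip
print(manip.sense()['ft_force']); print(manip.hand_in())"
```

```text
[ 0.38229491 -0.66087099 -0.49012779]
the job is handed in; nothing more can be done
None
```

The job is handed in at about 19 s, verdict not shown: cover pulled clear, carried by its handle and seated on the box (bar top 0.1014 m against 0.101 m expected); I saw pin1 through its hole but inferred pin0 from the level, contact-free descent.

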